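# Seat the glass rinser's cover

### The job

The steel cover of the glass rinser is sitting loose and turned the wrong way. Push the peg on the cover round with a fingertip until the notch in the cover's rim is over the key bar in the pan, then press the middle of the cover straight down until it is fully home. Do not lift the cover off, and leave the glass, the jar and the scoop where they stand.

Things in the scene. Friction and masses are not known exactly. Their poses are not given: they have to be found in the camera images.
- rinser: Glass rinser: round shallow aluminium pan, 164 mm across, black inside, rim 28 mm high, fixed to the bench, in a different place and turn each time. Origin: centre of its underside, on the bench; z up. Its own +x axis points from the centre to the key bar. A spindle in its middle centres the cover, which can turn freely either way without end.
- key (a point): Point on the rinser's key bar, 53 mm from the pan's centre, on top of the bar (35.5 mm above the bench). The bar is steel, 8 mm wide, runs radially from 47 mm out to the pan's rim, and carries a small upright post (8 mm thick, top 44 mm above the bench) 71 mm from the centre; the bar's outer 18 mm and the post show outside the cover's rim.
- cover: Loose round steel cover on the rinser's spindle, 120 mm across and 6 mm thick, about 0.5 kg. Origin: centre of the plate's underside, 38 mm above the bench at the start, 30 mm when fully home (8 mm of travel). Its own +x points from the centre to the notch, its -x to the peg; z up. It rests level on a stiff rubber gasket and turns with 1 to 4 N at the peg.
- notch (a point): Middle of the single notch in the cover's rim, 53 mm from the cover's centre, half-way through the plate. The notch is 16 mm wide here and 15 mm deep radially, so the 8 mm bar has 4 mm of room either side.
- peg_top (a point): Centre of the top of the upright round peg on the cover: 16 mm thick, 24 mm high above the plate, axis 40 mm from the cover's centre, exactly opposite the notch. Slick black plastic. Its top is 68 mm above the bench at the start (plate's upper face 44 mm). To be pushed sideways.
- boss_top (a point): Centre of the top of the round boss in the middle of the cover, 26 mm across, 6 mm above the plate; 50 mm above the bench at the start, 42 mm when the cover is home. The place to press: about 4 to 7 N push the gasket down and it stays down (no spring back). With the notch not over the bar, the bar stops that side of the rim after 2.5 mm and the cover only tips askew.
- glass_mid (a point): Bystander: clear tumbler, 68 mm across, 80 mm high, upright on the bench beside the rinser; the point is its centre, half-way up.
- jar_mid (a point): Bystander: white round jar with grey cap, 62 mm across, 80 mm high, upright beside the rinser; the point is its centre, half-way up.
- scoop_mid (a point): Bystander: metal ice scoop with black handle, 190 mm long, 70 mm wide, up to 45 mm high, lying beside the rinser; the point is above the middle of its pan, 15 mm above the bench. Its x axis points from handle to mouth.
Not all that is in view belongs to the job. Leave any blue or red look-alike of the cover alone.

How it is judged:
By the outcome, as a careful person would: the job done as asked, in the order asked, and still so for the second after the job is handed in, with the robot touching nothing.
It also fails if it takes over 58 s, if anything falls off the work surface, if the arm or the gripper's body presses on something with over 40 N, if the wrist force passes 120 N, or if a joint passes its speed limit or range.

### The arm

A 6-joint arm with a two-finger parallel gripper is mounted at the origin on the work surface. World frame = base frame: x ahead of the robot, y to its left, z up, the work surface at z = 0. Lengths are in mm, angles in rad, forces in N, time in s.
With the tool pointing down it reaches from about 275 to 1000 mm from the base axis. Payload 8.4 kg.
Tool frame: the origin (TCP) lies midway between the tips of the shut fingers; the grasp point (between the pads) lies r.grasp_offset behind it (r.grasp_offset is the distance from the TCP to the grasp point, in mm); z points along the fingers, y is the direction in which the jaws open and shut (so a half turn about z gives the same grasp; the last joint's range is limited). The gripper opens to 85 mm and grips with 20 to 120 N. Pads are 22 mm wide; open, the fingers measure 114 mm over their backs; the gripper's body (76 mm by 85 mm) begins 54 mm behind the grasp point. The pads swing forward as they close: fully open they stand 13 mm farther back than shut.
Start: joints at [-1.151, 0.353, 1.633, -0, 1.155, -0.002], TCP at [255.876, -570.224, 231.281] pointing down, gripper open.
Joint ranges: [-2.63, 2.63], [-0.92, 2.1], [0.06, 2.66], [-1.3, 4.44], [0, 2.69], [-3.02, 3.02]. Speed limits (rad/s): [2.22, 2.22, 2.79, 3.14, 3.14, 3.14].

### API

Orientations are given as [roll, pitch, yaw] about the fixed x, y, z axes, in that order (R = Rz(yaw) Ry(pitch) Rx(roll)).
In Python, from rig import r gives the robot as it stands.
- The arm moves only by the tool jog_arm, never from a script. Its argument "series" is a list that holds one entry, the list of rows, each a list of 7 numbers: the shift along the tool's x, y, z in cm, then the turn, a rotation vector about the tool's x, y, z in degrees, then the finger opening in cm, from 0 to 8.54. A call has 1 to 5 rows; each row is the pose to reach, as a shift and turn from the pose commanded when the call began, along the tool's axes at that moment; what a row does not reach only later rows make up. A row lasts 1/8 s, in which the tool goes at most 62.5 mm and 10.7 degrees, less where a joint would pass 70% of its speed; a pose out of reach is approached as far as the arm can. A call with a gripper value outside its range is refused whole. The fingers move at their own pace and stop on an object; "newtons" is the grip in N (left out, the last holds). Time passes only in rows, so rows that repeat a pose let the fingers close. It gives the time, the measured TCP pose, the force and the opening at its end, in the units of the state.
- r.sense(): the state, without advancing time (a new reading comes with each control period).
- r.grab_frame(name): name is "scene" or "top" or "wrist"; returns the picture (420x560x3 uint8, red, green, blue); there is no depth.
- r.calibration(name): a dict with "mtx" (3x3 intrinsics, pixels), "origin" and "attitude" of the camera in the world; the wrist camera has in their place "T_tool_cam" (4x4, takes a point from camera to tool coordinates, whose origin is the TCP and whose axes are the flange's). Camera axes: x right, y down, z forward; pixel columns grow to the right and rows downward; lengths in mm; the calibration is good to about 2 mm. A picture is of the moment at which its call begins: read the wrist's pose just before it. calibration takes no time and is no camera call.
- r.sign_off(): hands the job in, once; it reports no verdict.
The state is a dict: "clock": time; "qpos": joint angles; "qvel": joint speeds; "joint_efforts": joint torques, N m; "eef_pos": TCP position; "tcp_rot": TCP orientation; "contact_force": force on the tool from outside, world axes, zero at the start; "wrist_torque": the same for the moment, N m; "opening": opening from 0.0 (shut) to 1.0 (fully open).
Only numpy, scipy, OpenCV 4.12 (cv2) and the standard library are available. Lean on these libraries where they do the work, as an engineer would, in place of code of your own. Each camera call takes 0.05 s, during which the arm holds its last target.

## Working session

There is one attempt and no reset: what is moved stays moved. The work goes in short steps, Python scripts to look and compute and a tool call to move; the robot and the scene stay as the last step left them, time stands still between calls to the robot, and variables do not carry over. Pictures are saved under pics/ and viewed, and the job is handed in when it is done.

Besides the shell and the picture viewer there is one more tool, called after "Call:" as a command line: name --argument value ..., lists and objects as JSON in quotes. jog_arm: Moves the arm, as the interface text tells. Its arguments: {"type":"object","properties":{"series":{"type":"array","items":{"type":"array","items":{"type":"array","items":{"type":"number"}}}},"newtons":{"type":"number"}},"required":["series"]}

```bash
mkdir -p pics; ls; python3 - <<'E'
from rig import r
import cv2
print(r.sense())
for n in ["scene","top"]:
    im=r.grab_frame(n); cv2.imwrite(f"pics/{n}0.png",im[:,:,::-1]); print(n,r.calibration(n))
print(r.calibration("wrist"), r.grasp_offset)
E
```

```text
pics
{'clock': 0.0, 'qpos': array([-1.15143384e+00,  3.53666023e-01,  1.63415079e+00, -4.58881485e-06,
        1.15522899e+00, -2.41312258e-03]), 'qvel': array([ 0.00031789, -0.00037157,  0.00024601,  0.00035305, -0.00316946,
       -0.00148902]), 'joint_efforts': array([ 9.20646089e-04, -6.05241323e+01, -3.42062581e+01,  2.44154307e-04,
        9.43298161e-03, -1.47517045e-05]), 'eef_pos': array([ 255.65194298, -569.77700587,  230.54340721]), 'tcp_rot': array([-3.14013950e+00,  6.88911087e-07,  4.21777463e-01]), 'contact_force': array([0.347287  , 0.24609683, 0.006225  ]), 'wrist_torque': array([-0.02547253,  0.04254959, -0.02994282]), 'opening': 1.0013915752378078}
scene {'mtx': array([[398.8702968 ,   0.        , 277.03367145],
       [  0.        , 398.8702968 , 213.20831679],
       [  0.        ,   0.        ,   1.        ]]), 'origin': array([1057.63093578, -344.86578381,  509.54961521]), 'attitude': array([-2.21744178, -0.00311544,  0.89467761])}
top {'mtx': array([[462.1113723 ,   0.        , 274.74402801],
       [  0.        , 462.1113723 , 212.08998941],
       [  0.        ,   0.        ,   1.        ]]), 'origin': array([518.25984083,  35.82364435, 894.80251821]), 'attitude': array([-3.03531579, -0.03869752, -1.56234014])}
{'mtx': array([[294.94082147,   0.        , 278.67801437],
       [  0.        , 294.94082147, 204.99510265],
       [  0.        ,   0.        ,   1.        ]]), 'T_tool_cam': array([[-6.27485891e-04, -9.47376708e-01, -3.20120257e-01,
         8.14973634e+01],
       [ 9.99999797e-01, -5.58828159e-04, -3.06337945e-04,
        -1.26198478e+00],
       [ 1.11325220e-04, -3.20120384e-01,  9.47376866e-01,
        -1.43511766e+02],
       [ 0.00000000e+00,  0.00000000e+00,  0.00000000e+00,
         1.00000000e+00]])} 18.700000000000003
```

View pics/scene0.png

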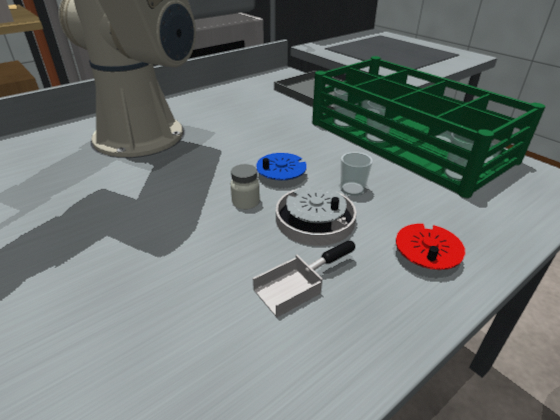

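View pics/top0.png

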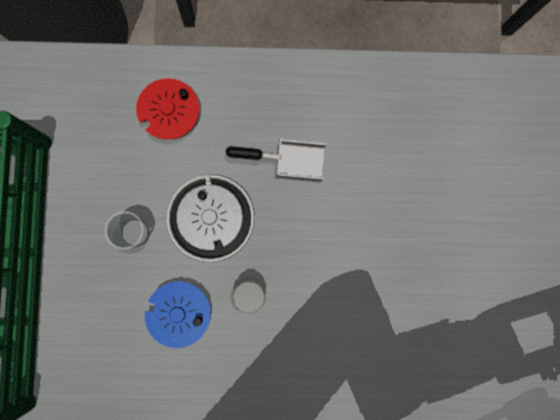

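Three things look like the cover: the grey one in the pan (top px 210,217), a blue one (178,313) and a red one (168,108). The description fits the grey steel one on the pan. The peg is near (202,195), the notch near (218,245) and the key near (207,180). I'll check this in a crop.

```bash
python3 - <<'E'
import cv2
im=cv2.imread("pics/top0.png")
c=im[165:275,155:268]; cv2.imwrite("pics/top0c.png",cv2.resize(c,None,fx=5.3,fy=5.3,interpolation=cv2.INTER_CUBIC))
E
```

```text
(no output)
```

View pics/top0c.png

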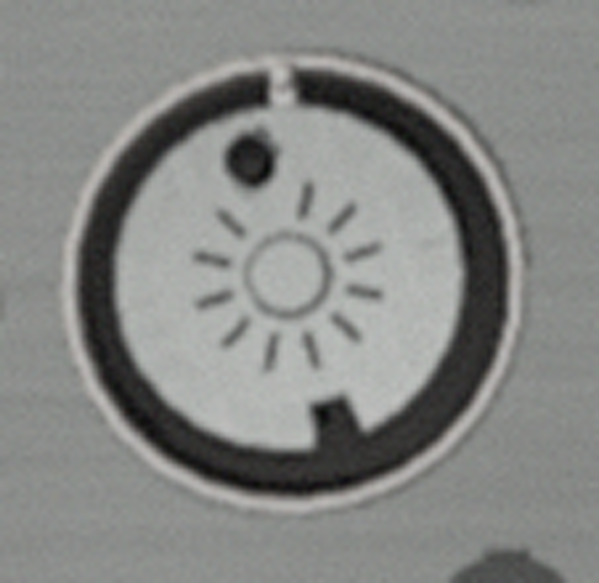

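The crop confirms the grey cover in the pan. Boss top is at crop (288,276), peg top (249,160), notch middle (336,425) and key post top about (283,80).

```bash
cat > h.py <<'E'
import numpy as np, cv2
from scipy.spatial.transform import Rotation as R
from rig import r
def cam(name, s=None):
    c=r.calibration(name)
    if name=="wrist":
        T=np.eye(4);T[:3,:3]=R.from_euler('xyz',s['tcp_rot']).as_matrix();T[:3,3]=s['eef_pos']
        T=T@c['T_tool_cam']; return c['mtx'],T[:3,:3],T[:3,3]
    return c['mtx'],R.from_euler('xyz',c['attitude']).as_matrix(),np.array(c['origin'])
def unp(C,u,v,z):
    K,Rm,o=C; d=Rm@np.linalg.inv(K)@np.array([u,v,1.]); return o+d*(z-o[2])/d[2]
def proj(C,p):
    K,Rm,o=C; q=K@(Rm.T@(np.asarray(p,float)-o)); return q[:2]/q[2]
E
python3 - <<'E'
from h import *
C=cam("top")
f=lambda u,v:(155+(u+.5)/5.3-.5,165+(v+.5)/5.3-.5)
pts={'boss':(288,276,50),'pegtop':(249,160,68),'notch':(336,425,44),'post':(283,82,44),'rimL':(64,280,28),'rimR':(522,280,28),'rimT':(292,54,28),'rimB':(292,510,28)}
P={k:unp(C,*f(u,v),z) for k,(u,v,z) in pts.items()}
for k,p in P.items(): print(k,p.round(1))
b=P['boss']
for k in ['pegtop','notch','post']:
    d=P[k]-b; print(k,np.hypot(*d[:2]).round(1),np.degrees(np.arctan2(d[1],d[0])).round(1))
# scene for boss/peg
S=cam("scene")
for k in ['boss','pegtop','notch','post']: print(k,proj(S,P[k]).round(1))
for k,u,v,z in [('glass',126,231,40),('jar',249,296,80),('scoop',301,160,15),('handle',228,152,20)]: print(k,unp(C,u,v,z).round(0))
E
```

```text
boss [598.8 124.2  50. ]
pegtop [636.4 136.4  68. ]
notch [547.9 107.1  44. ]
post [667.6 128.2  44. ]
rimL [598.5 205.   28. ]
rimR [600.5  43.8  28. ]
rimT [680.6 126.9  28. ]
rimB [518.6 123.2  28. ]
pegtop 39.6 18.0
notch 53.7 -161.5
post 68.9 3.3
boss [315.7 200.4]
pegtop [334.3 199.3]
notch [292.6 194.6]
post [341.8 218.6]
glass [572. 276.  40.]
jar [458.  49.  80.]
scoop [715. -48.  15.]
handle [727.  94.  20.]
```

```bash
python3 - <<'E'
import cv2
im=cv2.imread("pics/scene0.png")
c=im[170:250,260:370]; cv2.imwrite("pics/scene0c.png",cv2.resize(c,None,fx=6,fy=6,interpolation=cv2.INTER_CUBIC))
E
```

```text
(no output)
```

View pics/scene0c.png

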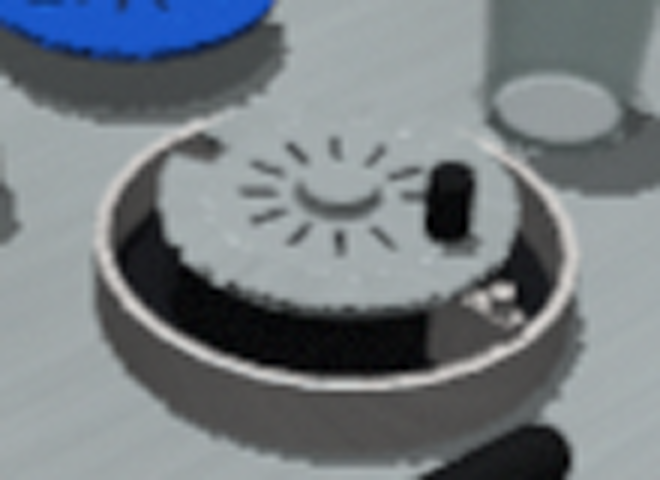

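Call:
jog_arm --series '[[[4.7,-3.6,0,0,0,10,0],[9.4,-7.2,0,0,0,20,0],[14.1,-10.8,0,0,0,30,0],[18.8,-14.4,0,0,0,40,0],[23.5,-18,0,0,0,50,0]]]' --newtons 40

```text
clock: 0.72
eef_pos: [395.5, -311.4, 231.2]
tcp_rot: [-3.141, 0.0, -0.445]
contact_force: [0.5, 0.2, -0.3]
opening: 0.003
```

Call:
jog_arm --series '[[[0.3,-6,0,0,0,0,0],[0.6,-12,0,0,0,0,0],[0.9,-18,0,0,0,0,0],[1.2,-24,0,0,0,0,0],[1.5,-30,0,0,0,0,0]]]'

```text
clock: 1.35
eef_pos: [536.7, -46.2, 231.2]
tcp_rot: [3.141, 0.0, -0.439]
contact_force: [1.5, 0.2, -0.1]
opening: -0.001
```

Call:
jog_arm --series '[[[0.3,-6,1,0,0,2.2,0],[0.6,-12,4,0,0,2.2,0],[1.1,-17.8,8,0,0,2.2,0],[1.1,-17.8,11,0,0,2.2,0],[1.1,-17.8,11,0,0,2.2,0]]]'

```text
clock: 1.98
eef_pos: [619.6, 108.7, 118.1]
tcp_rot: [3.138, 0.005, -0.476]
contact_force: [-0.2, 0.3, 0.5]
opening: 0.003
```

```bash
python3 - <<'E'
from h import *
s=r.sense(); im=r.grab_frame("wrist"); cv2.imwrite("pics/w1.png",im[:,:,::-1]); print(s['eef_pos'],s['tcp_rot'],s['qpos'],s['clock'])
C=cam("wrist",s)
for p in [(599,124.2,50),(636.8,136.6,68),(667.6,128.2,44)]: print(proj(C,p).round(1))
print('tcp',proj(C,s['eef_pos']))
E
```

```text
[619.56427665 108.7287886  118.06607636] [ 3.1376529   0.00518954 -0.47635039] [ 1.71344602e-01  4.83683374e-01  1.71080013e+00 -1.32250181e-05
  9.53624722e-01  2.21848878e+00] 1.975
[273.1 245.9]
[232.3 222. ]
[225.9 171.2]
tcp [278.97754275 260.82186448]
```

View pics/w1.png

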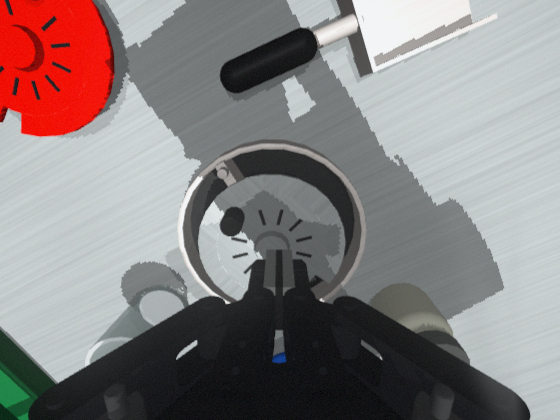

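The wrist view matches the projections: boss (273,243), peg top (232,221), key post (224,173). The shut fingers are at (280,270), on the clockwise side of the peg. I'll enlarge it to get the finger thickness and the key angle.

```bash
python3 - <<'E'
import cv2
im=cv2.imread("pics/w1.png")
c=im[140:310,175:375]; cv2.imwrite("pics/w1c.png",cv2.resize(c,None,fx=3.5,fy=3.5,interpolation=cv2.INTER_CUBIC))
from h import *
print(r.sense()['eef_pos'])
E
```

```text
[620.68244031 108.16743815 120.21925591]
```

View pics/w1c.png

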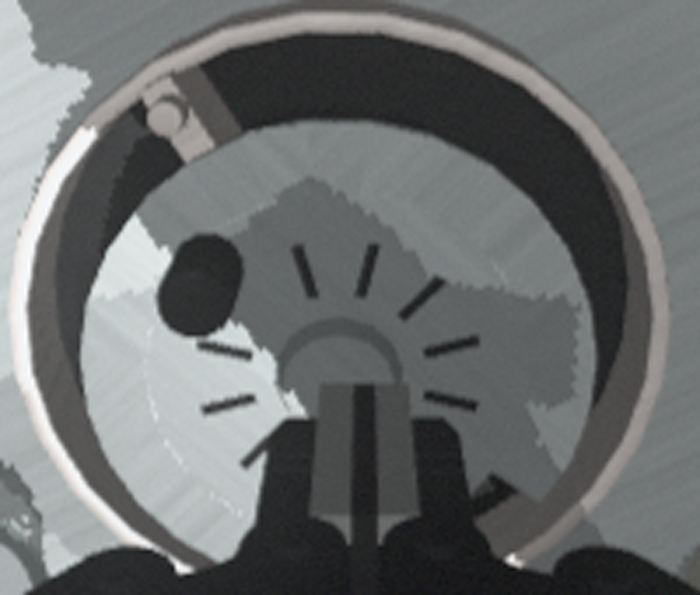

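```bash
python3 - <<'E'
from h import *
s={'eef_pos':np.array([619.56,108.73,118.07]),'tcp_rot':np.array([3.13765,.00519,-.47635])}
C=cam("wrist",s)
f=lambda u,v:(175+(u+.5)/3.5-.5,140+(v+.5)/3.5-.5)
b=unp(C,*f(340,372),50)
for n,u,v,z in [('post',167,117,44),('peg',214,272,68),('bar',198,156,35.5)]:
    p=unp(C,*f(u,v),z); d=p-b; print(n,p.round(1),np.hypot(*d[:2]).round(1),np.degrees(np.arctan2(d[1],d[0])).round(1))
print(b, r.sense()['eef_pos'],r.sense()['tcp_rot'])
E
```

```text
post [667.6 131.3  44. ] 68.4 5.2
peg [638.7 132.7  68. ] 40.0 10.8
bar [655.7 132.   35.5] 56.7 7.0
[599.45684597 125.14986652  50.        ] [620.68244031 108.16743815 120.21925591] [ 3.13938638e+00  2.67609860e-03 -4.77169184e-01]
```

Call:
jog_arm --series '[[[0,0,0,0,0,0,0],[0,0,0,0,0,0,0]]]'

```text
clock: 2.28
eef_pos: [622.7, 107.6, 123.2]
tcp_rot: [-3.14, -0.002, -0.479]
contact_force: [-0.2, -1.3, -0.3]
opening: -0.003
```

Call:
jog_arm --series '[[[0.4,-0.4,2.5,0,0,0,0],[0.4,-0.4,5,0,0,0,0],[0.4,-0.4,6.5,0,0,0,0],[0.4,-0.4,6.5,0,0,0,0]]]'

```text
clock: 2.78
eef_pos: [626.8, 109.6, 56.0]
tcp_rot: [3.141, 0.001, -0.478]
contact_force: [0.0, -1.1, 1.4]
opening: 0.001
```

Call:
jog_arm --series '[[[0,0,0,0,0,0,0],[0,0,0,0,0,0,0]]]'

```text
clock: 3.02
eef_pos: [628.0, 110.1, 57.4]
tcp_rot: [-3.141, -0.001, -0.478]
contact_force: [0.0, -1.1, 0.3]
opening: -0.003
```

Call:
jog_arm --series '[[[0,0,0.4,0,0,0,0],[-0.01,-0.28,0.4,0,0,-5,0],[-0.05,-0.56,0.4,0,0,-10,0],[-0.11,-0.83,0.4,0,0,-15,0],[-0.19,-1.1,0.4,0,0,-20,0]]]'

```text
clock: 3.65
eef_pos: [630.8, 120.4, 52.3]
tcp_rot: [3.141, -0.0, -0.126]
contact_force: [1.1, -2.1, 0.1]
opening: 0.001
```

```bash
python3 - <<'E'
from h import *
s=r.sense(); im=r.grab_frame("wrist"); print(s['eef_pos'],s['tcp_rot'],s['contact_force'])
c=im[120:310,150:400,::-1]; cv2.imwrite("pics/w2c.png",cv2.resize(c,None,fx=3,fy=3,interpolation=cv2.INTER_CUBIC))
E
```

```text
[630.76537224 120.43126887  52.27099139] [ 3.14115775e+00 -2.75677421e-04 -1.25692805e-01] [ 1.05424323 -2.13955178  0.10533671]
```

View pics/w2c.png

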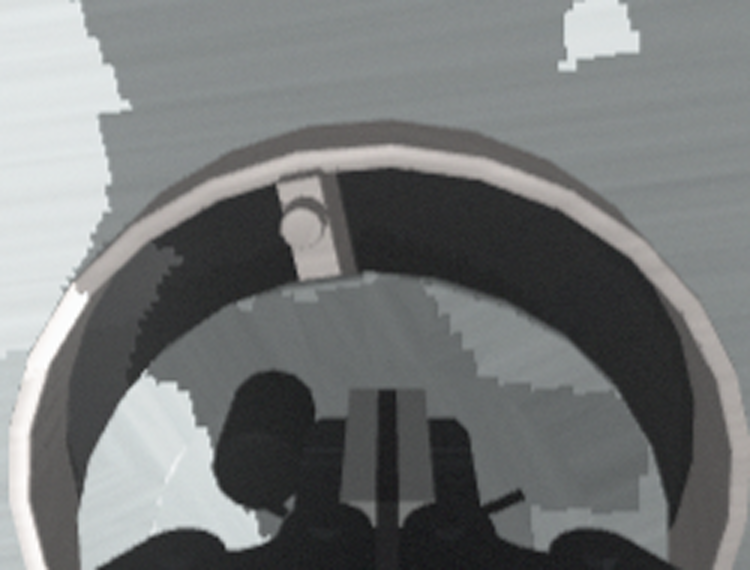

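The black finger is touching the peg (crop 255,450) at about mid-pad, with about 2 N. Now I'll sweep it round.

Call:
jog_arm --series '[[[-0.02,-0.33,0,0,0,-6,0],[-0.07,-0.66,0,0,0,-12,0],[-0.16,-0.99,0,0,0,-18,0],[-0.28,-1.3,0,0,0,-24,0],[-0.43,-1.6,0,0,0,-30,0]]]'

```text
clock: 4.32
eef_pos: [628.9, 136.8, 52.4]
tcp_rot: [3.141, -0.001, 0.397]
contact_force: [2.7, -2.2, -1.4]
opening: -0.001
```

Call:
jog_arm --series '[[[-0.02,-0.33,0,0,0,-6,0],[-0.07,-0.66,0,0,0,-12,0],[-0.16,-0.99,0,0,0,-18,0],[-0.28,-1.3,0,0,0,-24,0],[-0.43,-1.6,0,0,0,-30,0]]]'

```text
clock: 4.95
eef_pos: [619.2, 150.2, 52.6]
tcp_rot: [3.14, -0.001, 0.92]
contact_force: [2.6, -0.2, 0.1]
opening: -0.0
```

```bash
python3 - <<'E'
from h import *
s=r.sense(); im=r.grab_frame("top"); print(s['eef_pos'],s['tcp_rot'],s['contact_force'])
d=s['eef_pos'][:2]-[599.2,124.5]; print(np.hypot(*d),np.degrees(np.arctan2(d[1],d[0])),np.degrees(s['tcp_rot'][2]))
c=im[140:290,130:300,::-1]; cv2.imwrite("pics/t2c.png",cv2.resize(c,None,fx=4,fy=4,interpolation=cv2.INTER_CUBIC))
E
```

```text
[619.24523874 150.21591866  52.58680771] [ 3.14009542e+00 -1.41847734e-03  9.20350094e-01] [ 2.64559862 -0.18209401  0.12769618]
32.60552205688569 52.06402816419183 52.7321760619069
```

View pics/t2c.png

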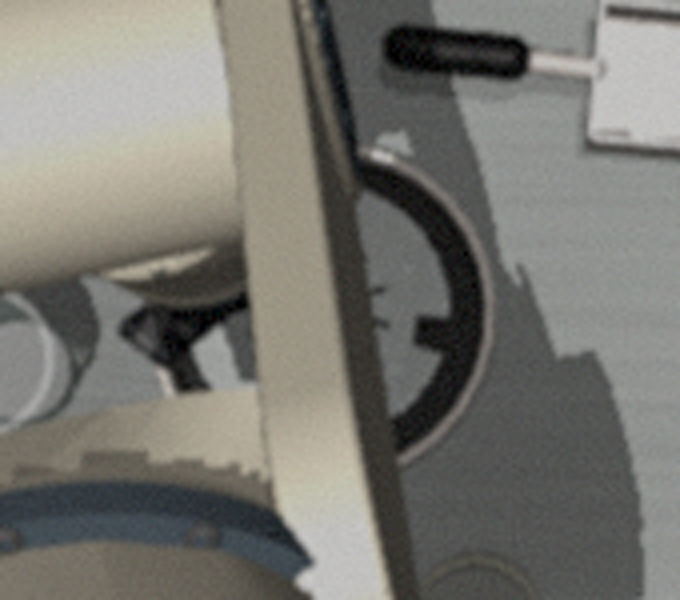

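The cover is following: the notch is now at crop (433,330), about -101°, so the peg is about 26° ahead of the finger. About 105° to go.

Call:
jog_arm --series '[[[-0.02,-0.34,0,0,0,-6,0],[-0.07,-0.68,0,0,0,-12,0],[-0.16,-1.01,0,0,0,-18,0],[-0.28,-1.33,0,0,0,-24,0],[-0.44,-1.63,0,0,0,-30,0]]]'

```text
clock: 5.62
eef_pos: [603.7, 156.9, 52.6]
tcp_rot: [3.14, -0.001, 1.442]
contact_force: [2.2, 0.2, -0.6]
opening: -0.004
```

Call:
jog_arm --series '[[[-0.02,-0.34,0,0,0,-6,0],[-0.07,-0.68,0,0,0,-12,0],[-0.16,-1.01,0,0,0,-18,0],[-0.28,-1.33,0,0,0,-24,0],[-0.44,-1.63,0,0,0,-30,0]]]'

```text
clock: 6.25
eef_pos: [586.8, 154.8, 52.6]
tcp_rot: [3.139, -0.0, 1.966]
contact_force: [2.2, 2.3, -0.1]
opening: 0.0
```

Call:
jog_arm --series '[[[-0.02,-0.34,0,0,0,-6,0],[-0.07,-0.68,0,0,0,-12,0],[-0.16,-1.01,0,0,0,-18,0],[-0.28,-1.33,0,0,0,-24,0],[-0.44,-1.63,0,0,0,-30,0]]]'

```text
clock: 6.88
eef_pos: [573.3, 144.5, 52.6]
tcp_rot: [3.14, 0.001, 2.489]
contact_force: [0.5, 3.4, -0.5]
opening: -0.002
```

```bash
python3 - <<'E'
from h import *
s=r.sense(); print(s['eef_pos'],s['tcp_rot'],s['contact_force'],s['qpos'][5])
d=s['eef_pos'][:2]-[599.2,124.5]; print(np.hypot(*d),np.degrees(np.arctan2(d[1],d[0])),np.degrees(s['tcp_rot'][2]))
for n in ["top","scene"]:
    im=r.grab_frame(n)
    c=im[140:290,130:300,::-1] if n=="top" else im[160:260,250:380,::-1]; cv2.imwrite(f"pics/{n}3c.png",cv2.resize(c,None,fx=4,fy=4,interpolation=cv2.INTER_CUBIC))
E
```

```text
[573.26723713 144.50012461  52.62459225] [3.13983140e+00 5.58827471e-04 2.48938669e+00] [ 0.51417524  3.40192043 -0.53268695] -0.6752593873686498
32.7492469302465 142.35951283794503 142.63135102208366
```

View pics/top3c.png

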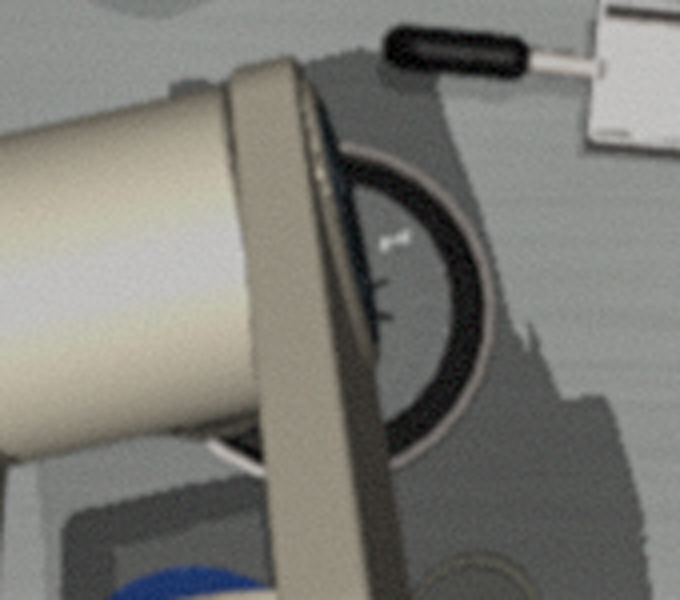

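View pics/scene3c.png

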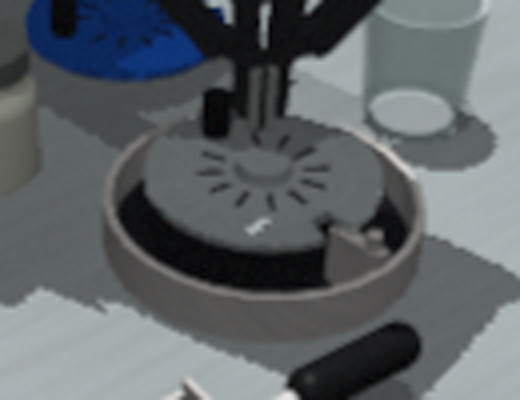

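The scene view shows the notch (crop 330,225) about 15° short of the key bar (350,250). I'll push 13° and look again.

Call:
jog_arm --series '[[[-0.01,-0.28,0,0,0,-5,0],[-0.04,-0.51,0,0,0,-9,0],[-0.08,-0.74,0,0,0,-13,0],[-0.08,-0.74,0,0,0,-13,0]]]'

```text
clock: 7.48
eef_pos: [569.2, 137.9, 52.5]
tcp_rot: [3.141, 0.001, 2.712]
contact_force: [1.3, 2.4, 1.0]
opening: -0.001
```

```bash
python3 - <<'E'
from h import *
s=r.sense(); print(s['eef_pos'],s['tcp_rot'],s['contact_force'],s['clock'])
d=s['eef_pos'][:2]-[599.2,124.5]; print(np.hypot(*d),np.degrees(np.arctan2(d[1],d[0])),np.degrees(s['tcp_rot'][2]))
im=r.grab_frame("scene")
c=im[175:240,270:365,::-1]; cv2.imwrite("pics/s4c.png",cv2.resize(c,None,fx=8,fy=8,interpolation=cv2.INTER_CUBIC))
E
```

```text
[569.22901318 137.8581965   52.52160279] [3.14084085e+00 6.38143231e-04 2.71215270e+00] [1.3141237  2.43435562 0.9759884 ] 7.475
32.8131294560884 155.97726342966652 155.39490282040734
```

View pics/s4c.png

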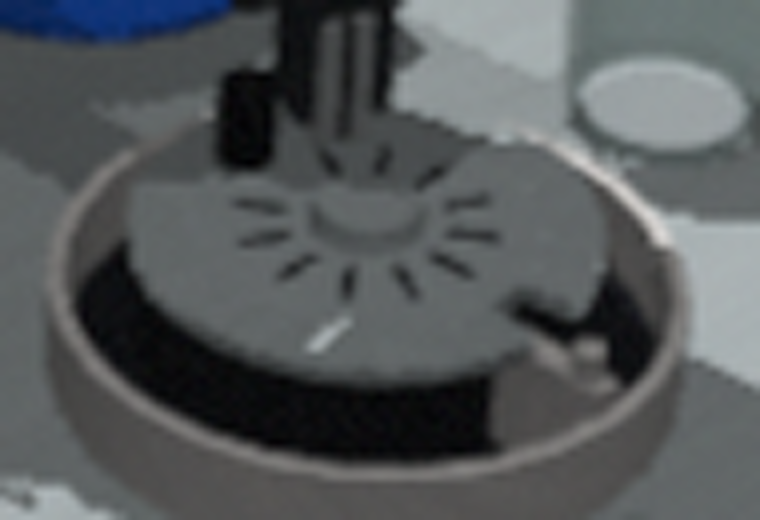

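Call:
jog_arm --series '[[[0,0.6,0,0,0,0,0],[0,0.6,-3,0,0,0,0],[0,0.6,-7,0,0,0,0],[0,0.6,-10,0,0,0,0],[0,0.6,-10,0,0,0,0]]]'

```text
clock: 8.15
eef_pos: [572.6, 143.5, 154.5]
tcp_rot: [3.139, 0.003, 2.715]
contact_force: [0.4, -0.1, 0.2]
opening: -0.002
```

Call:
jog_arm --series '[[[0,0,0,0,0,0,0],[0,0,0,0,0,0,0]]]'

```text
clock: 8.4
eef_pos: [570.3, 142.8, 150.9]
tcp_rot: [-3.14, -0.002, 2.716]
contact_force: [-0.4, 0.2, 0.9]
opening: 0.006
```

```bash
python3 - <<'E'
from h import *
s=r.sense(); print(s['eef_pos'],s['tcp_rot'],s['contact_force'],s['clock'],np.abs(s['qvel']).max())
im=r.grab_frame("wrist"); cv2.imwrite("pics/w5.png",im[:,:,::-1]); np.save("w5.npy",np.r_[s['eef_pos'],s['tcp_rot']])
C=cam("wrist",s)
print(proj(C,(599.2,124.5,50)),proj(C,(667.6,129.5,44)))
c=im[20:230,170:400,::-1]; cv2.imwrite("pics/w5c.png",cv2.resize(c,None,fx=2.8,fy=2.8,interpolation=cv2.INTER_CUBIC))
E
```

```text
[570.29191261 142.84563277 150.87400615] [-3.13998158e+00 -1.97745311e-03  2.71560084e+00] [-0.42735454  0.16429808  0.86790561] 8.4 0.0033380135839868397
[273.53293246 241.89594872] [306.94442445 294.17525233]
```

View pics/w5c.png

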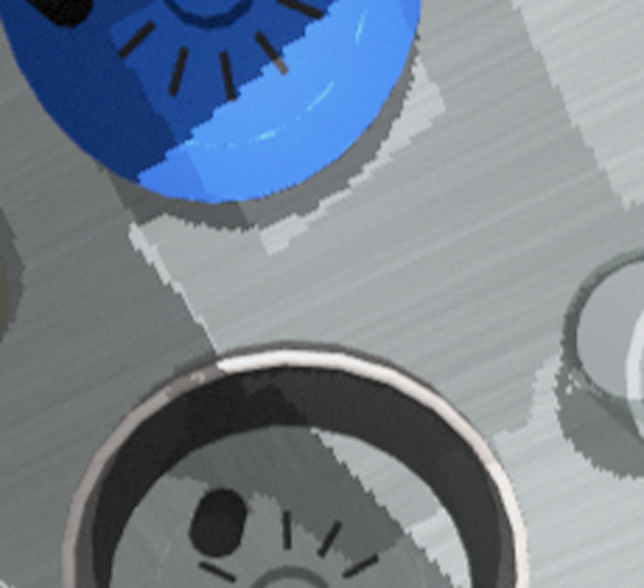

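```bash
python3 - <<'E'
from h import *
a=np.load("w5.npy")
for t,zz in [(-11,0),(-15,0),(-15,-3),(-13,0)]:
    s={'eef_pos':a[:3]+np.array([np.cos(a[5]),np.sin(a[5]),0])*t*10+[0,0,-10*zz],'tcp_rot':a[3:]}
    C=cam("wrist",s); print(t,zz,s['eef_pos'].round(0),[proj(C,p).round(0) for p in [(599.2,124.5,50),(667.6,129.5,44),(560,121,68)]])
E
```

```text
-11 0 [670.  97. 151.] [array([273., 116.]), array([311., 187.]), array([244.,  66.])]
-15 0 [707.  81. 151.] [array([272.,  60.]), array([312., 141.]), array([242.,  -1.])]
-15 -3 [707.  81. 181.] [array([273.,  66.]), array([309., 137.]), array([247.,  13.])]
-13 0 [689.  89. 151.] [array([272.,  89.]), array([311., 165.]), array([243.,  33.])]
```

Call:
jog_arm --series '[[[-5,0,0,0,0,0,0],[-10,0,0,0,0,0,0],[-12,0,0,0,0,0,0],[-12,0,0,0,0,0,0],[-12,0,0,0,0,0,0]]]'

```text
clock: 9.07
eef_pos: [679.3, 93.8, 151.4]
tcp_rot: [-3.141, -0.002, 2.716]
contact_force: [-1.1, 0.3, 0.0]
opening: 0.002
```

Call:
jog_arm --series '[[[0,0,0,0,0,0,0],[0,0,0,0,0,0,0]]]'

```text
clock: 9.32
eef_pos: [680.0, 94.0, 152.5]
tcp_rot: [3.142, -0.0, 2.717]
contact_force: [-0.2, 0.2, 0.0]
opening: -0.001
```

```bash
python3 - <<'E'
from h import *
s=r.sense(); print(s['eef_pos'],s['tcp_rot'],s['contact_force'],s['clock'],np.abs(s['qvel']).max())
im=r.grab_frame("wrist"); cv2.imwrite("pics/w6.png",im[:,:,::-1]); np.save("w6.npy",np.r_[s['eef_pos'],s['tcp_rot']])
C=cam("wrist",s)
print(proj(C,(599.2,124.5,50)),proj(C,(667.6,129.5,44)))
c=im[40:230,180:390,::-1]; cv2.imwrite("pics/w6c.png",cv2.resize(c,None,fx=3,fy=3,interpolation=cv2.INTER_CUBIC))
E
```

```text
[680.00909617  93.99949207 152.46682328] [ 3.14155592e+00 -5.78255883e-05  2.71666879e+00] [-0.23825996  0.1501607   0.04686214] 9.325 0.006028656565407231
[271.43629938 102.36360003] [309.73418271 175.55321253]
```

View pics/w6c.png

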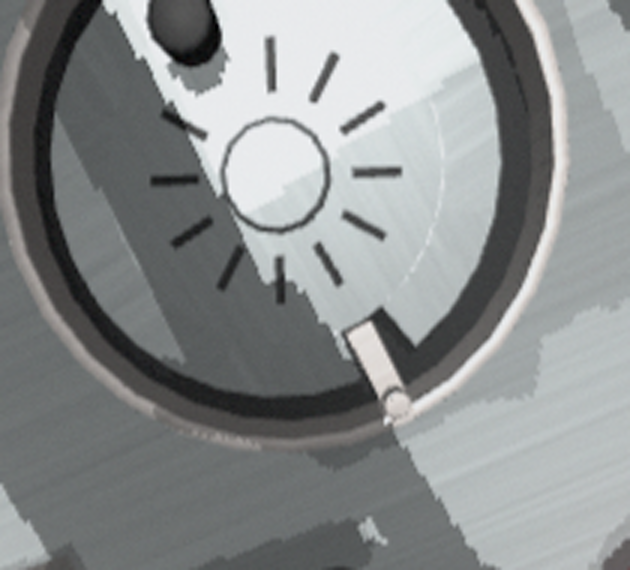

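The wrist view is clear. Boss is at crop (275,173), and the key bar runs from (362,328) to (397,405). The notch's inner edge runs from about (346,340) to (381,310). The bar sits towards one side of the notch, so I'll compute the angles.

```bash
python3 - <<'E'
import cv2
im=cv2.imread("pics/w6.png")
c=im[130:190,280:340]; cv2.imwrite("pics/w6d.png",cv2.resize(c,None,fx=10,fy=10,interpolation=cv2.INTER_CUBIC))
E
```

```text
(no output)
```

View pics/w6d.png

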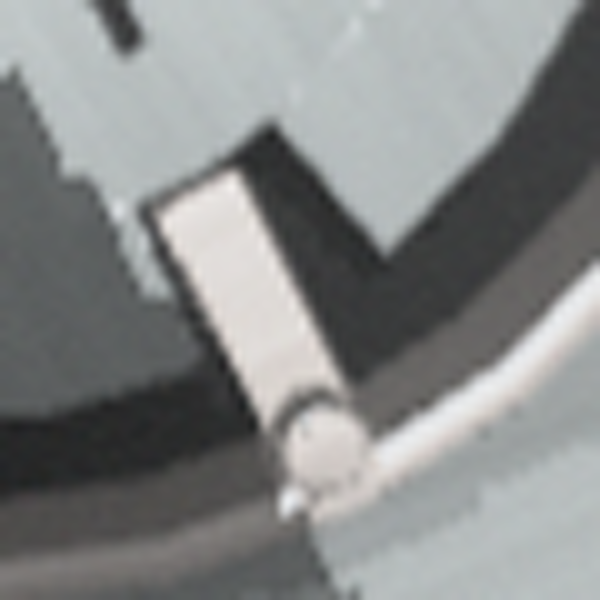

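```bash
cat > ang.py <<'E'
from h import *
a=np.load("w6.npy"); s={'eef_pos':a[:3],'tcp_rot':a[3:]}; C=cam("wrist",s)
f=lambda u,v:(280+(u+.5)/10-.5,130+(v+.5)/10-.5)
g=lambda u,v:(180+(u+.5)/3-.5,40+(v+.5)/3-.5)
b=unp(C,*g(275.5,174),50); print('boss',b)
for n,(u,v),z in [('nIL',(147,207),44),('nIR',(270,122),44),('nOL',(205,350),44),('nOR',(388,262),44),('nI',(208.5,164.5),44),('nO',(297,306),44),('bIL',(163,217),35.5),('bIR',(238,172),35.5),('bI',(200,194),35.5),('bO',(306,393),35.5),('post',(325,447),44)]:
    p=unp(C,*f(u,v),z); d=p-b; print(n,p.round(1),np.hypot(*d[:2]).round(1),np.degrees(np.arctan2(d[1],d[0])).round(1))
for n,(u,v),z in [('pegtop',(183,22),68)]:
    p=unp(C,*g(u,v),z); d=p-b; print(n,p.round(1),np.hypot(*d[:2]).round(1),np.degrees(np.arctan2(d[1],d[0])).round(1))
E
python3 ang.py
```

```text
boss [596.06420231 126.00606349  50.        ]
nIL [641.9 125.9  44. ] 45.8 -0.1
nIR [639.7 138.2  44. ] 45.3 15.6
nOL [655.2 125.6  44. ] 59.1 -0.4
nOR [654.7 142.8  44. ] 61.0 16.0
nI [640.8 132.1  44. ] 45.1 7.7
nO [655.  134.3  44. ] 59.5 8.0
bIL [644.6 126.7  35.5] 48.5 0.9
bIR [643.7 134.3  35.5] 48.3 9.8
bI [644.1 130.5  35.5] 48.2 5.3
bO [664.2 132.2  35.5] 68.5 5.2
post [667.4 131.8  44. ] 71.5 4.6
pegtop [558.  120.6  68. ] 38.5 -172.0
```

In this view the key is at 5.2° and the notch at 7.9°, so the cover overshot counter-clockwise by about 2.7°, or 2.5 mm at the notch. That's inside the 4 mm of room, but I'll nudge the peg back from its other side to centre it.

Call:
jog_arm --series '[[[2,-0.7,0,0,0,-10,0],[4,-1.4,0,0,0,-20,0],[6,-2.1,0,0,0,-30,0],[8,-2.9,0,0,0,-40,0],[10,-3.6,0,0,0,-50,0]]]'

```text
clock: 10.0
eef_pos: [573.7, 102.2, 152.5]
tcp_rot: [-3.142, 0.0, -2.689]
contact_force: [0.2, 0.6, 0.1]
opening: 0.0
```

Call:
jog_arm --series '[[[0,0,0,0,0,-10,0],[0,0,0,0,0,-17,0],[0,0,0,0,0,-17,0],[0,0,0,0,0,-17,0]]]'

```text
clock: 10.5
eef_pos: [574.6, 102.1, 152.4]
tcp_rot: [-3.142, 0.0, -2.4]
contact_force: [-0.1, 0.2, 0.4]
opening: -0.002
```

```bash
python3 - <<'E'
from h import *
s=r.sense(); print(s['eef_pos'],s['tcp_rot'],s['clock'],s['qpos'][5])
c=np.array([598.3,125]); d=s['eef_pos'][:2]-c; y=s['tcp_rot'][2]; print(np.hypot(*d),np.degrees(np.arctan2(d[1],d[0]))%360,np.degrees(y)%360)
tx=np.array([np.cos(y),np.sin(y)]);ty=np.array([np.sin(y),-np.cos(y)])
t=c+33*tx-s['eef_pos'][:2]; print('to radial:',t@tx,t@ty)
E
```

```text
[574.57783779 102.06053849 152.40803954] [-3.14151660e+00  1.37421321e-04 -2.40040591e+00] 10.5 -2.1387724475575025
32.99939202839523 224.0390123998846 222.46687195650074
to radial: 0.013029816718558658 0.9053575928980275
```

Call:
jog_arm --series '[[[0,-0.4,4,0,0,0,0],[0,-0.4,8,0,0,0,0],[0,-0.4,9.8,0,0,0,0],[0,-0.4,9.8,0,0,0,0],[0,-0.4,9.8,0,0,0,0]]]'

```text
clock: 11.12
eef_pos: [578.3, 99.3, 55.5]
tcp_rot: [-3.141, 0.002, -2.398]
contact_force: [0.1, 0.0, 0.4]
opening: -0.002
```

Call:
jog_arm --series '[[[0,0.1,0,0,0,0,0],[0,0.2,0,0,0,0,0],[0,0.2,0,0,0,0,0]]]'

```text
clock: 11.5
eef_pos: [576.1, 100.7, 54.8]
tcp_rot: [-3.141, 0.001, -2.398]
contact_force: [-0.5, -0.0, -0.3]
opening: -0.001
```

```bash
python3 - <<'E'
from h import *
s=r.sense(); print(s['eef_pos'],s['tcp_rot'],s['clock'],s['contact_force'])
im=r.grab_frame("scene")
c=im[175:240,270:365,::-1]; cv2.imwrite("pics/s7c.png",cv2.resize(c,None,fx=8,fy=8,interpolation=cv2.INTER_CUBIC))
E
```

```text
[576.10771785 100.67187163  54.7679806 ] [-3.14123539e+00  5.82194653e-04 -2.39768166e+00] 11.5 [-0.45197802 -0.04742606 -0.27621053]
```

View pics/s7c.png

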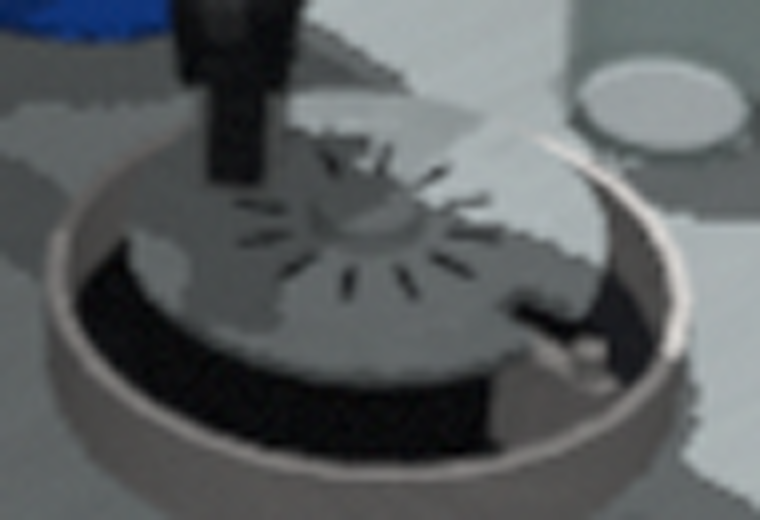

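The notch hasn't moved since the last scene picture, and there's no force yet. I'll creep in 1 mm steps.

Call:
jog_arm --series '[[[0,0.1,0,0,0,0,0],[0,0.1,0,0,0,0,0]]]'

```text
clock: 11.8
eef_pos: [575.2, 101.3, 54.3]
tcp_rot: [3.141, -0.0, -2.398]
contact_force: [-0.0, 0.0, 0.0]
opening: -0.001
```

Call:
jog_arm --series '[[[0,0.1,0,0,0,0,0],[0,0.1,0,0,0,0,0]]]'

```text
clock: 12.05
eef_pos: [574.5, 102.1, 54.3]
tcp_rot: [3.141, -0.0, -2.398]
contact_force: [0.2, 0.4, 0.1]
opening: 0.003
```

Call:
jog_arm --series '[[[0,0.1,0,0,0,0,0],[0,0.1,0,0,0,0,0]]]'

```text
clock: 12.3
eef_pos: [573.8, 102.8, 54.3]
tcp_rot: [3.142, -0.0, -2.398]
contact_force: [0.3, -0.6, -0.2]
opening: -0.0
```

Call:
jog_arm --series '[[[0,0.1,0,0,0,0,0],[0,0.1,0,0,0,0,0]]]'

```text
clock: 12.55
eef_pos: [573.2, 103.5, 54.3]
tcp_rot: [3.142, -0.0, -2.398]
contact_force: [0.7, 1.0, -0.9]
opening: -0.001
```

Call:
jog_arm --series '[[[0,0.1,0,0,0,0,0],[0,0.1,0,0,0,0,0]]]'

```text
clock: 12.8
eef_pos: [572.8, 104.2, 54.4]
tcp_rot: [-3.141, 0.0, -2.398]
contact_force: [1.1, -0.7, -0.5]
opening: 0.0
```

Call:
jog_arm --series '[[[0,0.1,0,0,0,0,0],[0,0.1,0,0,0,0,0]]]'

```text
clock: 13.05
eef_pos: [572.1, 105.0, 54.4]
tcp_rot: [-3.141, 0.0, -2.398]
contact_force: [2.3, -1.3, -0.9]
opening: 0.003
```

Call:
jog_arm --series '[[[0,0.1,0,0,0,0,0],[0,0.1,0,0,0,0,0]]]'

```text
clock: 13.3
eef_pos: [571.4, 105.7, 54.4]
tcp_rot: [-3.141, 0.0, -2.398]
contact_force: [2.7, -1.1, -1.5]
opening: -0.001
```

```bash
python3 - <<'E'
from h import *
s=r.sense(); print(s['eef_pos'],s['tcp_rot'],s['clock'],s['contact_force'])
im=r.grab_frame("scene")
c=im[175:240,270:365,::-1]; cv2.imwrite("pics/s8c.png",cv2.resize(c,None,fx=8,fy=8,interpolation=cv2.INTER_CUBIC))
E
```

```text
[571.42762023 105.73751051  54.37843903] [-3.14127210e+00  3.97210410e-04 -2.39768052e+00] 13.3 [ 2.65673959 -1.09106773 -1.52356405]
```

View pics/s8c.png

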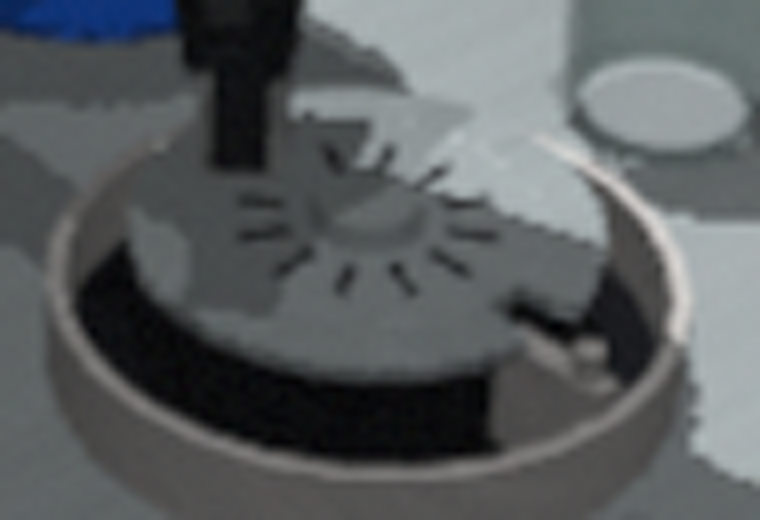

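The cover has turned slightly (slots shifted, about 2 N). I'll back off and check with the wrist camera.

Call:
jog_arm --series '[[[0,-0.6,0,0,0,0,0],[0,-0.6,-4,0,0,0,0],[-3,-0.6,-8,0,0,0,0],[-7,-0.6,-10,0,0,0,0],[-11,-0.6,-10,0,0,0,0]]]'

```text
clock: 13.98
eef_pos: [658.0, 176.6, 156.8]
tcp_rot: [-3.14, 0.003, -2.398]
contact_force: [0.0, 0.0, -0.3]
opening: 0.001
```

```bash
python3 - <<'E'
from h import *
s=r.sense(); a=np.r_[s['eef_pos'],s['tcp_rot']]; print(s['eef_pos'])
tx=np.array([np.cos(a[5]),np.sin(a[5]),0]);ty=np.array([np.sin(a[5]),-np.cos(a[5]),0])
for t,l in [(0,0),(-2,0),(-2,-5),(-2,5),(-4,5),(-6,5)]:
    C=cam("wrist",{'eef_pos':a[:3]+tx*t*10+ty*l*10,'tcp_rot':a[3:]}); print(t,l,[proj(C,p).round(0) for p in [(598,125,50),(667.6,131.5,44)]])
E
```

```text
[658.03515958 176.60542443 156.79146493]
0 0 [array([280., 110.]), array([232., 176.])]
-2 0 [array([280.,  83.]), array([231., 153.])]
-2 -5 [array([344.,  83.]), array([289., 153.])]
-2 5 [array([217.,  83.]), array([174., 153.])]
-4 5 [array([215.,  55.]), array([171., 129.])]
-6 5 [array([213.,  25.]), array([168., 104.])]
```

Call:
jog_arm --series '[[[0,0,0,0,0,0,0],[0,0,0,0,0,0,0],[0,0,0,0,0,0,0]]]'

```text
clock: 14.35
eef_pos: [655.2, 174.9, 153.9]
tcp_rot: [3.141, -0.001, -2.398]
contact_force: [0.3, 0.3, -0.0]
opening: 0.002
```

```bash
python3 - <<'E'
from h import *
s=r.sense(); print(s['eef_pos'],s['tcp_rot'],s['clock'],np.abs(s['qvel']).max())
im=r.grab_frame("wrist"); cv2.imwrite("pics/w9.png",im[:,:,::-1]); np.save("w9.npy",np.r_[s['eef_pos'],s['tcp_rot']])
C=cam("wrist",s); print(proj(C,(598,125,50)),proj(C,(667.6,131.5,44)))
c=im[40:240,180:380,::-1]; cv2.imwrite("pics/w9c.png",cv2.resize(c,None,fx=3,fy=3,interpolation=cv2.INTER_CUBIC))
c=im[130:190,215:275,::-1]; cv2.imwrite("pics/w9d.png",cv2.resize(c,None,fx=10,fy=10,interpolation=cv2.INTER_CUBIC))
E
```

```text
[655.19660472 174.89627636 153.85916547] [ 3.14090525e+00 -1.41895853e-03 -2.39823731e+00] 14.35 0.003810366141281072
[279.17361773 114.71194321] [231.17564537 180.51413416]
```

View pics/w9c.png

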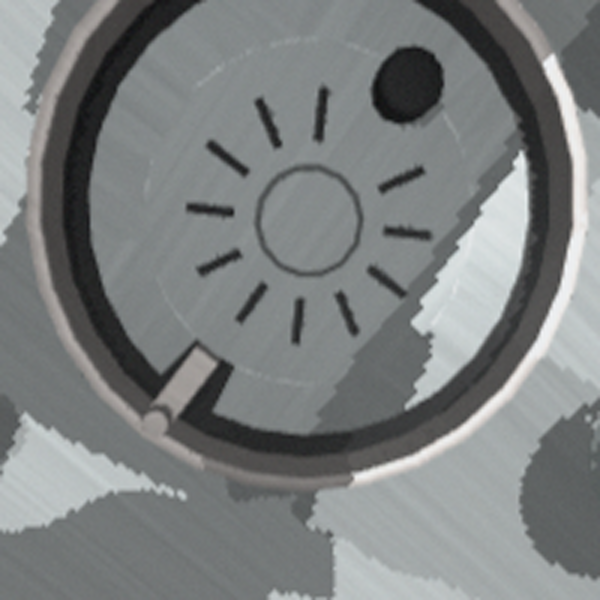

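View pics/w9d.png

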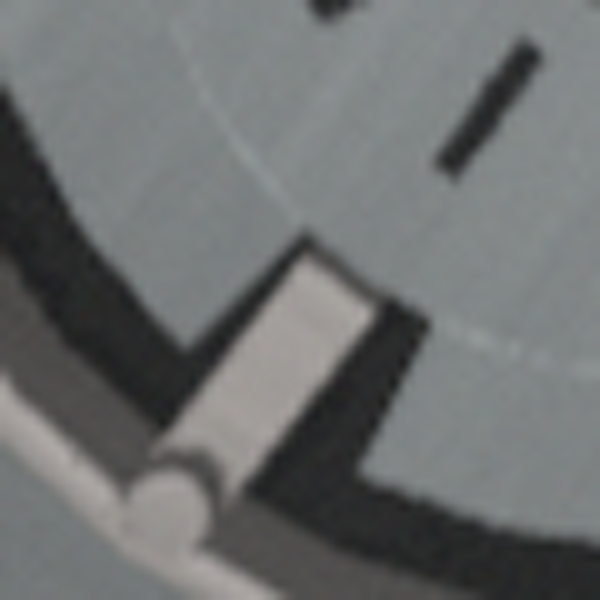

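```bash
python3 - <<'E'
from h import *
a=np.load("w9.npy"); C=cam("wrist",{'eef_pos':a[:3],'tcp_rot':a[3:]})
f=lambda u,v:(215+(u+.5)/10-.5,130+(v+.5)/10-.5)
g=lambda u,v:(180+(u+.5)/3-.5,40+(v+.5)/3-.5)
b=unp(C,*g(309,220),50); print('boss',b.round(1))
for n,q,z in [('nIL',f(305,237),44),('nIR',f(430,322),44),('nOL',f(185,350),44),('nOR',f(357,475),44),('bIL',f(303,258),35.5),('bIR',f(378,310),35.5),('bO',f(200,462),35.5),('post',f(170,512),44),('peg',g(408,82),68)]:
    p=unp(C,*q,z); d=p-b; print(n,p.round(1),np.hypot(*d[:2]).round(1),np.degrees(np.arctan2(d[1],d[0])).round(1))
E
```

```text
boss [595.1 126.2  50. ]
nIL [641.1 125.   44. ] 46.0 -1.5
nIR [639.4 137.7  44. ] 45.7 14.6
nOL [655.6 123.6  44. ] 60.5 -2.4
nOR [653.9 141.9  44. ] 60.8 14.9
bIL [644.2 126.2  35.5] 49.1 0.0
bIR [643.2 134.1  35.5] 48.7 9.4
bO [664.6 131.3  35.5] 69.6 4.2
post [667.5 131.9  44. ] 72.6 4.5
peg [556.3 121.8  68. ] 39.1 -173.6
```

Notch is now at 6.4° against the key at 4.5°, so one more nudge of about 1.3 mm at the peg.

Call:
jog_arm --series '[[[5,0,0,0,0,0,0],[10,0,2,0,0,0,0],[10.9,0,6,0,0,0,0],[10.9,0,9.8,0,0,0,0],[10.9,0,9.8,0,0,0,0]]]'

```text
clock: 15.02
eef_pos: [573.5, 101.0, 54.3]
tcp_rot: [3.139, -0.004, -2.398]
contact_force: [-0.2, 0.5, 0.4]
opening: 0.003
```

Call:
jog_arm --series '[[[0,0.1,0,0,0,0,0],[0,0.2,0,0,0,0,0],[0,0.3,0,0,0,0,0],[0,0.3,0,0,0,0,0]]]'

```text
clock: 15.52
eef_pos: [574.3, 104.4, 56.9]
tcp_rot: [-3.141, 0.001, -2.398]
contact_force: [0.0, -0.6, 0.8]
opening: -0.001
```

Call:
jog_arm --series '[[[0,0.1,0,0,0,0,0],[0,0.2,0,0,0,0,0],[0,0.3,0,0,0,0,0],[0,0.4,0,0,0,0,0],[0,0.4,0,0,0,0,0]]]'

```text
clock: 16.15
eef_pos: [571.5, 107.0, 56.4]
tcp_rot: [-3.141, 0.0, -2.398]
contact_force: [2.1, -1.4, -0.1]
opening: -0.0
```

Call:
jog_arm --series '[[[0,0.05,0,0,0,0,0],[0,0.05,0,0,0,0,0]]]'

```text
clock: 16.4
eef_pos: [571.4, 107.4, 56.5]
tcp_rot: [-3.141, 0.001, -2.398]
contact_force: [2.8, -2.4, 0.9]
opening: -0.002
```

Call:
jog_arm --series '[[[0,-0.6,0,0,0,0,0],[0,-0.6,-4,0,0,0,0],[-3,-0.6,-8,0,0,0,0],[-7,-0.6,-9.7,0,0,0,0],[-11,-0.6,-9.7,0,0,0,0]]]'

```text
clock: 17.02
eef_pos: [657.5, 178.5, 155.4]
tcp_rot: [-3.141, 0.002, -2.398]
contact_force: [-0.0, 0.4, -0.2]
opening: -0.0
```

Call:
jog_arm --series '[[[0,0,0,0,0,0,0],[0,0,0,0,0,0,0],[0,0,0,0,0,0,0]]]'

```text
clock: 17.4
eef_pos: [654.9, 176.7, 152.8]
tcp_rot: [3.141, -0.001, -2.398]
contact_force: [-0.9, 1.1, -0.2]
opening: 0.002
```

```bash
python3 - <<'E'
from h import *
s=r.sense(); print(s['eef_pos'],s['tcp_rot'],s['clock'],np.abs(s['qvel']).max())
im=r.grab_frame("wrist"); cv2.imwrite("pics/w10.png",im[:,:,::-1]); np.save("w10.npy",np.r_[s['eef_pos'],s['tcp_rot']])
c=im[40:240,180:380,::-1]; cv2.imwrite("pics/w10c.png",cv2.resize(c,None,fx=3,fy=3,interpolation=cv2.INTER_CUBIC))
c=im[130:190,215:275,::-1]; cv2.imwrite("pics/w10d.png",cv2.resize(c,None,fx=10,fy=10,interpolation=cv2.INTER_CUBIC))
E
```

```text
[654.86650132 176.72099816 152.81434257] [ 3.14077352e+00 -1.48234154e-03 -2.39826741e+00] 17.4 0.004143625097937747
```

View pics/w10c.png

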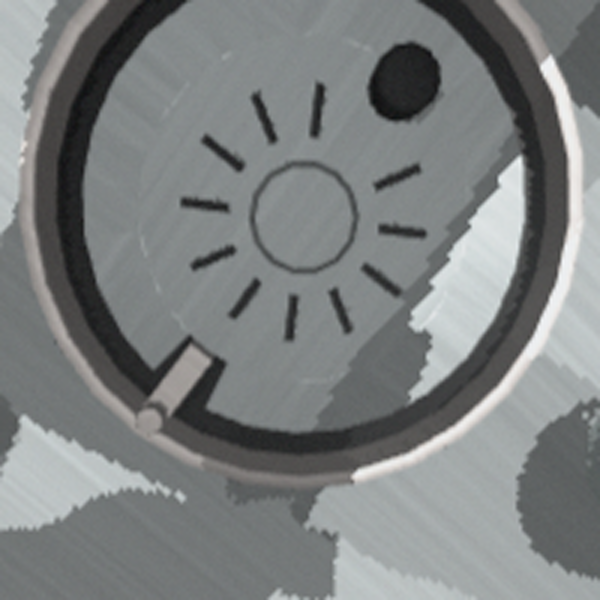

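View pics/w10d.png

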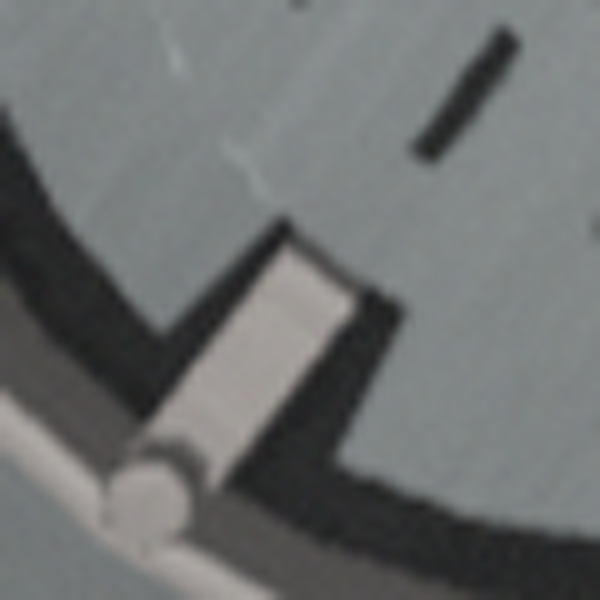

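```bash
python3 - <<'E'
from h import *
a=np.load("w10.npy"); C=cam("wrist",{'eef_pos':a[:3],'tcp_rot':a[3:]})
f=lambda u,v:(215+(u+.5)/10-.5,130+(v+.5)/10-.5)
g=lambda u,v:(180+(u+.5)/3-.5,40+(v+.5)/3-.5)
b=unp(C,*g(304,216.5),50); print('boss',b.round(1))
for n,q,z in [('nIL',f(284,218),44),('nIR',f(405,310),44),('nOL',f(165,335),44),('nOR',f(330,458),44),('bIL',f(283,242),35.5),('bIR',f(358,298),35.5),('bO',f(180,452),35.5),('post',f(148,503),44),('peg',g(404,79),68)]:
    p=unp(C,*q,z); d=p-b; print(n,p.round(1),np.hypot(*d[:2]).round(1),np.degrees(np.arctan2(d[1],d[0])).round(1))
y=a[5]; tx=np.array([np.cos(y),np.sin(y)]);ty=np.array([np.sin(y),-np.cos(y)])
t=np.array([598.3,125])-a[:2]; print(t@tx,t@ty)
E
```

```text
boss [595.  126.4  50. ]
nIL [640.5 124.4  44. ] 45.5 -2.5
nIR [639.5 137.2  44. ] 45.7 13.6
nOL [655.1 123.3  44. ] 60.2 -2.9
nOR [653.7 140.9  44. ] 60.4 13.8
bIL [643.8 125.8  35.5] 48.8 -0.7
bIR [643.1 133.9  35.5] 48.6 8.9
bO [664.5 131.2  35.5] 69.6 3.9
post [667.6 131.7  44. ] 72.7 4.2
peg [556.3 122.5  68. ] 38.9 -174.2
76.6471764399301 0.20264793079917126
```

The notch is at 5.5° and the key at 4.2°, which is 1.2 mm off with 4 mm of room. That's good enough. Next is the boss: I'll turn the tool so the fingers stay clear of the peg, then descend and press.

Call:
jog_arm --series '[[[2,0,0,0,0,9,0],[4,0,0,0,0,18,0],[6,0,0,0,0,27,0],[7.7,0,0,0,0,37,0],[7.7,0,0,0,0,37,0]]]'

```text
clock: 18.08
eef_pos: [598.3, 124.4, 153.5]
tcp_rot: [-3.142, -0.001, -3.044]
contact_force: [-0.1, -0.3, 0.9]
opening: 0.002
```

Call:
jog_arm --series '[[[0,0,3,0,0,0,0],[0,0,6,0,0,0,0],[0,0,8,0,0,0,0],[0,0,8,0,0,0,0],[0,0,8,0,0,0,0]]]'

```text
clock: 18.7
eef_pos: [600.0, 125.6, 74.1]
tcp_rot: [3.141, 0.001, -3.043]
contact_force: [0.3, -0.1, -0.6]
opening: -0.003
```

```bash
python3 - <<'E'
from h import *
s=r.sense(); a=np.r_[s['eef_pos'],s['tcp_rot']]; print(a,s['clock'])
im=r.grab_frame("scene")
c=im[165:240,265:365,::-1]; cv2.imwrite("pics/s11c.png",cv2.resize(c,None,fx=7,fy=7,interpolation=cv2.INTER_CUBIC))
y=a[5]; tx=np.array([np.cos(y),np.sin(y)]);ty=np.array([np.sin(y),-np.cos(y)])
t=np.array([598.3,125])-a[:2]; print(t@tx,t@ty,np.degrees(y))
S=cam("scene"); print((proj(S,a[:3])-[265,165])*7, (proj(S,(598.3,125,50))-[265,165])*7)
E
```

```text
[ 6.00042552e+02  1.25623470e+02  7.40871839e+01  3.14143324e+00
  1.14511632e-03 -3.04263821e+00] 18.7
1.795621602148999 -0.44826841764418723 -174.3303278403456
[367.179821   177.94979532] [355.97657272 246.24093186]
```

View pics/s11c.png

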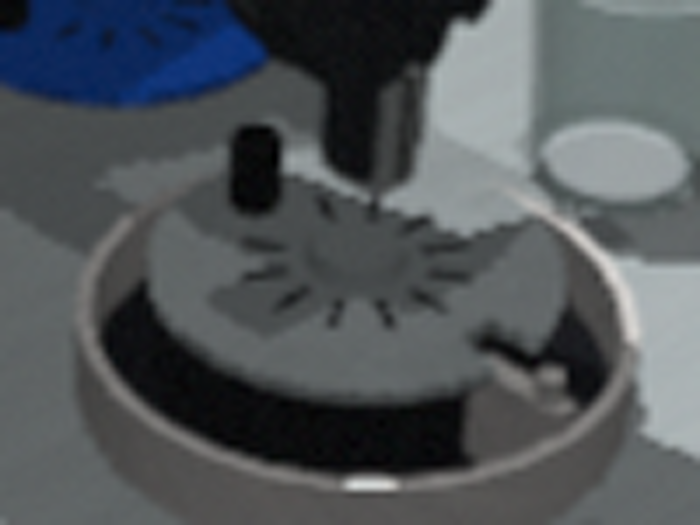

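Call:
jog_arm --series '[[[0.1,0,1,0,0,0,0],[0.1,0,2,0,0,0,0],[0.1,0,2.2,0,0,0,0],[0.1,0,2.2,0,0,0,0]]]'

```text
clock: 19.25
eef_pos: [598.1, 125.3, 51.0]
tcp_rot: [-3.142, -0.001, -3.043]
contact_force: [0.2, -0.1, 0.1]
opening: 0.002
```

Call:
jog_arm --series '[[[0,0,0.1,0,0,0,0],[0,0,0.2,0,0,0,0],[0,0,0.3,0,0,0,0],[0,0,0.3,0,0,0,0]]]'

```text
clock: 19.75
eef_pos: [598.5, 125.4, 48.6]
tcp_rot: [3.142, 0.001, -3.044]
contact_force: [-1.1, -0.6, 4.5]
opening: 0.001
```

Contact at about 49.5 mm with 4.5 N. I'll continue in 1 mm steps.

Call:
jog_arm --series '[[[0,0,0.1,0,0,0,0],[0,0,0.2,0,0,0,0],[0,0,0.2,0,0,0,0]]]'

```text
clock: 20.12
eef_pos: [598.5, 125.3, 46.5]
tcp_rot: [3.142, 0.001, -3.044]
contact_force: [-1.1, -0.2, 4.1]
opening: 0.002
```

Call:
jog_arm --series '[[[0,0,0.1,0,0,0,0],[0,0,0.2,0,0,0,0],[0,0,0.2,0,0,0,0]]]'

```text
clock: 20.5
eef_pos: [598.5, 125.3, 44.4]
tcp_rot: [3.142, 0.0, -3.044]
contact_force: [0.6, -0.0, 3.8]
opening: 0.003
```

Call:
jog_arm --series '[[[0,0,0.1,0,0,0,0],[0,0,0.2,0,0,0,0],[0,0,0.2,0,0,0,0]]]'

```text
clock: 20.88
eef_pos: [598.5, 125.4, 42.4]
tcp_rot: [3.142, 0.001, -3.044]
contact_force: [0.1, -0.4, 2.9]
opening: 0.0
```

Call:
jog_arm --series '[[[0,0,0.1,0,0,0,0],[0,0,0.1,0,0,0,0]]]'

```text
clock: 21.12
eef_pos: [598.6, 125.4, 42.1]
tcp_rot: [3.142, 0.001, -3.044]
contact_force: [-2.7, -0.2, 11.3]
opening: -0.004
```

Hard stop: 11 N at z = 42.1 mm, which is the home height. I'll press slightly more to be sure, then retract and check.

Call:
jog_arm --series '[[[0,0,0.1,0,0,0,0],[0,0,0.1,0,0,0,0]]]'

```text
clock: 21.38
eef_pos: [598.6, 125.4, 42.0]
tcp_rot: [3.142, 0.001, -3.044]
contact_force: [-4.9, -0.8, 22.1]
opening: -0.004
```

Call:
jog_arm --series '[[[0,0,-1,0,0,0,0],[0,0,-4,0,0,0,0],[0,0,-8,0,0,0,0],[-5,0,-12,0,0,0,0],[-11,0,-12,0,0,0,0]]]'

```text
clock: 22.0
eef_pos: [710.4, 136.6, 164.8]
tcp_rot: [3.141, 0.006, -3.043]
contact_force: [1.1, 0.8, 0.4]
opening: -0.003
```

Call:
jog_arm --series '[[[0,0,0,0,0,0,0],[0,0,0,0,0,0,0],[0,0,0,0,0,0,0]]]'

```text
clock: 22.38
eef_pos: [706.3, 135.9, 159.7]
tcp_rot: [-3.141, -0.002, -3.043]
contact_force: [-0.6, 0.2, 0.4]
opening: -0.003
```

```bash
python3 - <<'E'
from h import *
s=r.sense(); print(s['eef_pos'],s['clock'],s['contact_force'])
im=r.grab_frame("wrist"); c=im[40:240,150:410,::-1]; cv2.imwrite("pics/w12c.png",cv2.resize(c,None,fx=3,fy=3,interpolation=cv2.INTER_CUBIC))
im=r.grab_frame("scene"); cv2.imwrite("pics/s12.png",im[:,:,::-1])
c=im[165:240,265:365,::-1]; cv2.imwrite("pics/s12c.png",cv2.resize(c,None,fx=7,fy=7,interpolation=cv2.INTER_CUBIC))
E
```

```text
[706.32596633 135.89976568 159.714048  ] 22.375 [-0.5702082   0.18663128  0.4025032 ]
```

View pics/w12c.png

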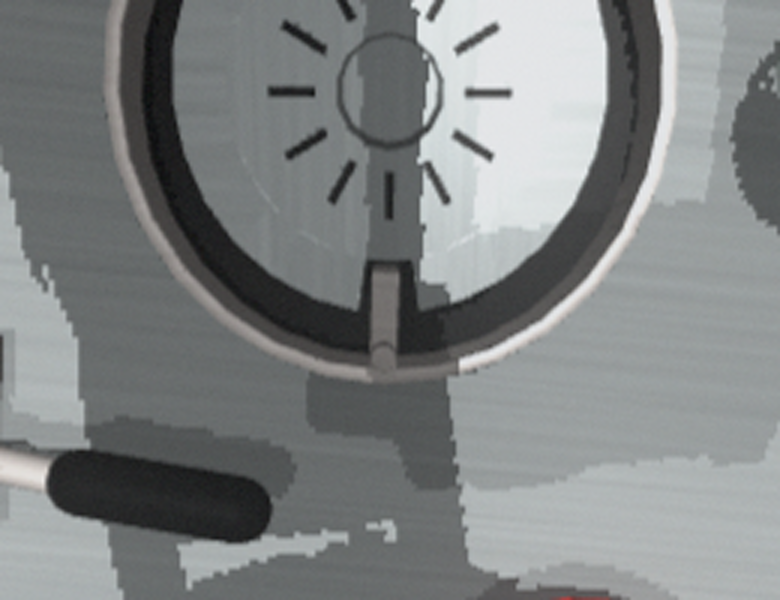

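View pics/s12c.png

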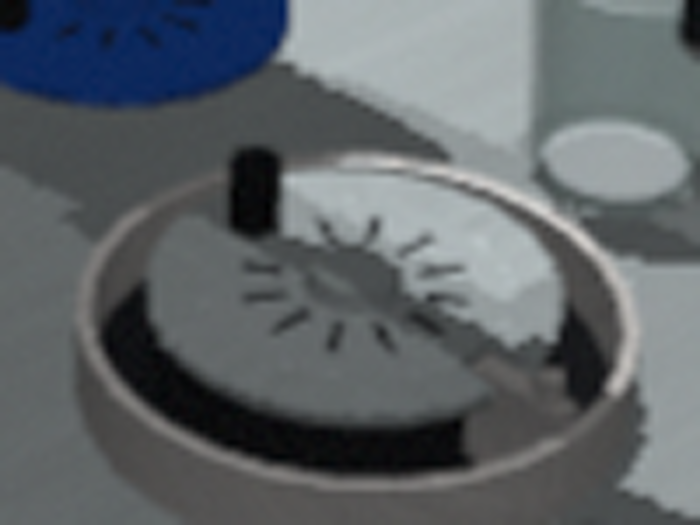

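View pics/s12.png

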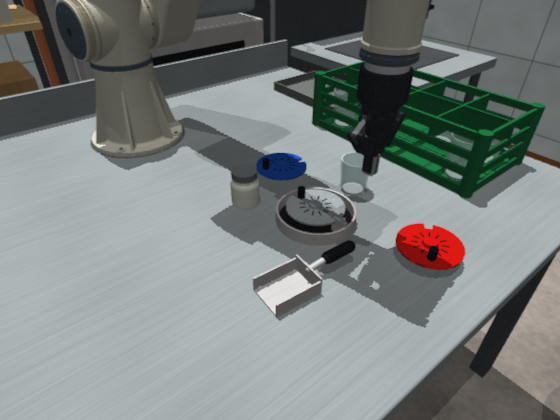

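The wrist view shows the bar (crop 385,300) sitting inside the notch (365–415) and the cover level and low. The scene view shows the cover sunk evenly, with the jar (245,187), glass (355,173) and scoop (288,285) where they started. The arm is clear of everything.

```bash
python3 -c "
from rig import r
print(r.sign_off())"
```

```text
the job is handed in; nothing more can be done
None
```

The cover is turned and pressed fully home, and I handed the job in at about 22.5 s of the 58 s allowed.

- **Turning:** I pushed the peg about 170° counter-clockwise with the shut fingertips. It overshot the key by about 2.7°, so I nudged it back clockwise in two goes. The last measurement put the notch about 1.3° (1.2 mm) from the bar's centre, with 4 mm of room each side.
- **Pressing:** I pressed the boss straight down. It moved at about 3–4.5 N from 50 mm to a hard stop at 42.0 mm, which is the home height, and I pushed to 22 N there.
- **Last checks:** The wrist and scene pictures show the bar inside the notch and the cover low and level. The glass, jar, scoop and look-alikes appear unmoved, and the arm is clear.
- **Disagreement:** The cameras put the cover's centre up to about 4 mm apart (x 595–599.5 mm). I pressed at x = 598.5, y = 125.4. My first estimate of how far the peg sat ahead of the finger was about 6° too low, which caused the overshoot.

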